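# Make up a kit of blanks on the dial scale

### The job

Make up the kit on the dial scale: draw the resin blanks out of their lanes (a closed fingertip pressed lightly on top will drag one) and push them over the lip on to the pan, one at a time, until the needle reaches or first passes the long mark; leave the other blanks flat in their lanes. The blanks are brittle (never more than 15 N on one), the robot must not touch the pan or the pot, the pot stays on the pan, and everything else on the table stays where it stands.

Things in the scene. Friction and masses are not known exactly. Their poses are not given: they have to be found in the camera images.
- lip (a point): Middle of the front edge (lip) of the white lane tray, at lane floor height, 70 mm over the table. x: level along the lanes, out over the lip to the pan; z up. Four lanes, 38 mm wide, 88 mm long back to the end wall, centred at y = -66, -22, 22, 66 mm. End wall and dividers (6 mm) stand 17 mm over the floor. The floor is cushioned: it gives from 1 N on, 2.5 N per mm, for 2 mm. Pan: at x = 5 to 129 mm, y = -92 to 92.
- dial (a point): Centre of the scale's round dial (120 mm across), beyond the pan, leaning back 45 degrees and facing away from the robot; its upper rim is about 105 mm above the table. Fixed.
- cast0: A grey cast resin blank, 52 mm (x) by 34 mm (y), 25 g, flat in a lane, back edge against the end wall (within 1 mm), below the divider tops, so it cannot be gripped there. Origin: middle of its UNDERSIDE. Hand cast: thickness differs, 6 to 16 mm, not given, so the height of its top must be felt. Slides easily (friction 0.25); a fingertip pressing 2 to 8 N drags it. Over 15 N breaks it.
- cast1: Another such blank, 52 x 34 mm, 6 to 16 mm thick (not given), 25 g, in another lane; origin in the middle of its underside.
- cast2: Another such blank, 52 x 34 mm, 6 to 16 mm thick (not given), 25 g, in another lane; origin in the middle of its underside.
- cast3: Another such blank, 52 x 34 mm, 6 to 16 mm thick (not given), 25 g, in another lane; origin in the middle of its underside.
- pan: Steel scale pan, 124 (x) by 184 mm (y), side and far rims 18 mm high, near rim 7 mm. Origin: middle of its floor, which lies 12 mm below the lane floors when empty and sinks about 4 mm per blank. Delicate: the robot must not touch it.
- pot: A small white pigment pot, 32 mm across and 34 mm tall, of unknown filling, already standing on the far part of the pan; origin in the middle of its underside. It stays on the pan.
- needle (a joint): Needle of the scale's dial, in rad, growing clockwise with the weight on the pan, 0 when empty (needle to the left as seen facing the dial); one blank adds 0.52 rad. The one long thick mark on the dial is at 1.95 rad. It swings for about 1 s after each blank lands.
- dropper: Bystander: small white dropper bottle, 65 mm tall; origin at its underside.
- cup: Bystander: clear measuring cup, 85 mm tall; origin at its underside.
- stick: Bystander: flat wooden mixing spatula lying on the table, 170 mm long; origin at its underside (stick: where it lies on the table).
- tub: Bystander: white screw-top tub, 60 mm tall; origin at its underside.
- jug_a: Bystander: large white bottle, 240 mm tall; origin at its underside.
- jug_b: Bystander: large white bottle with a paper label, 250 mm tall; origin at its underside.
There are look-alikes about, which are no part of the job. Leave any yellow look-alike of the cast0 alone.

How it is judged:
By the outcome, as a careful person would: the job done as asked, in the order asked, and still so for the second after the job is handed in, with the robot touching nothing.
It also fails if it takes over 67 s, if anything falls off the work surface, if the arm or the gripper's body presses on something with over 40 N, if the wrist force passes 120 N, or if a joint passes its speed limit or range.

### The arm

A 7-joint arm with a two-finger parallel gripper is mounted at the origin on the work surface. World frame = base frame: x ahead of the robot, y to its left, z up, the work surface at z = 0. Lengths are in m, angles in degrees, forces in N, time in s.
With the tool pointing down it reaches from about 0.425 to 0.875 m from the base axis. Payload 4.7 kg.
Tool frame: the origin (TCP) lies midway between the tips of the shut fingers; the grasp point (between the pads) lies env.grip_point_offset behind it (env.grip_point_offset is the distance from the TCP to the grasp point, in m); z points along the fingers, y is the line along which they close (so a half turn about z gives the same grasp; the last joint's range is limited). The gripper opens to 87 mm and grips with 3 to 60 N. Pads are 19 mm wide; open, the fingers measure 117 mm over their backs; the gripper's body (75 mm by 190 mm) begins 51 mm behind the grasp point.
Start: joints at [-75.739, 18.392, -4.016, 83.108, 1.295, 78.541, -3.26], TCP at [0.151, 0.632, 0.223] pointing down, gripper open.
Joint ranges: [-163.93, 163.93], [-17.29, 119.83], [-79.2, 71.16], [3.27, 140.29], [-89.18, 269.18], [5.43, 117.66], [-154.24, 154.24]. Speed limits (degrees/s): [147.25, 147.25, 180, 180, 180, 180, 180].

### API

Orientations are given as [roll, pitch, yaw] about the fixed x, y, z axes, in that order (R = Rz(yaw) Ry(pitch) Rx(roll)).
In Python, from cell import env gives the robot as it stands.
- The arm moves only by the shell command python3 -m creep 'ROWS' [FORCE]. ROWS is a JSON object of lists of equal length, an entry for each row: "translation": the shift along the tool's x, y, z in units of 0.08 m (1.0 is 0.08 m), a list of three; "turn": the turn, a rotation vector about the tool's x, y, z in units of 180 degrees (1.0 is 180 degrees), a list of three; "grip": the opening, from 0 (shut) to 1 (fully open). In form: {"translation": [[x, y, z], ...], "turn": [[ax, ay, az], ...], "grip": [grip, ...]}. A call has 1 to 5 rows; each row shifts and turns the commanded pose from where the row before left it, along the tool's axes as they then stand; what a row does not reach is not made up. A row lasts 1/8 s, in which the tool goes at most 62.5 mm and 10.7 degrees, less where a joint would pass 70% of its speed; a pose out of reach is approached as far as the arm can. A call with a number of a shift or a turn outside -1 to 1 is refused whole. A call with a gripper value outside its range is refused whole. The fingers move at their own pace and stop on an object; FORCE is the grip in N (left out, the last holds). Time passes only in rows, so rows that do not move let the fingers close. It gives the time, the measured TCP pose, the force, the opening and the grip force at its end, in the units of the state.
- env.get_obs(): the state, without advancing time (a new reading comes with each control period).
- env.read_camera(name): name is "scene" or "top"; returns a dict with "frame" (480x640x3 uint8, red, green, blue), "z_map" (480x640 float32, m along the optical axis (not along the pixel's ray), 0 where there is no reading), "K" (3x3 intrinsics, pixels), "rvec" (rotation vector, rad) and "tvec" (3), from world to camera coordinates, as OpenCV has them. Camera axes: x right, y down, z forward; pixel columns grow to the right and rows downward; lengths in m; the calibration is good to about 2 mm. A picture is of the moment at which its call begins.
- env.sign_off(): hands the job in; it is judged then, once.
The state is a dict: "time_s": time; "qpos": joint angles; "joint_velocities": joint speeds; "effort": joint torques, N m; "tool_pos": TCP position; "tool_rot": TCP orientation; "force": force on the tool from outside, world axes, zero at the start; "wrist_torque": the same for the moment, N m; "grip_width": finger opening in m; "grasp_force": force on a finger pad.
Only numpy, scipy, OpenCV 4.12 (cv2) and the standard library are available. Lean on these libraries where they do the work, as an engineer would, in place of code of your own. Each camera call takes 0.05 s, during which the arm holds its last target. There are 200 camera calls.

## Working session

There is one attempt and no reset: what is moved stays moved. The work goes in short steps, Python scripts to look and compute and a shell command to move; the robot and the scene stay as the last step left them, time stands still between calls to the robot, and variables do not carry over. Pictures are saved under pics/ and viewed, at most 10 in all, crops included, and the job is handed in when it is done.

```bash
ls; mkdir -p pics
cat > h.py <<'E'
import numpy as np, cv2
from cell import env
def cam(n):
    d=env.read_camera(n); R=cv2.Rodrigues(np.array(d["rvec"],float))[0]
    return d["frame"],d["z_map"],np.array(d["K"]),R,np.array(d["tvec"],float).ravel()
def ray(K,R,t,u,v,z):
    c=-R.T@t; r=R.T@np.linalg.inv(K)@np.array([u,v,1.]); return c+r*(z-c[2])/r[2]
def save(n,f): cv2.imwrite("pics/"+n+".png",f[:,:,::-1])
E
python3 - <<'E'
from h import *
for n in("scene","top"):
    f,z,K,R,t=cam(n); save(n+"0",f); print(n,(-R.T@t).round(3),K[0,0]); np.savez(n+"0.npz",f=f,z=z,K=K,R=R,t=t)
print(env.get_obs(),env.grip_point_offset)
E
```

```text
pics
scene [1.187 0.57  1.047] 483.5475124399676
top [4.250e-01 1.000e-03 1.051e+00] 451.47265873428915
{'time_s': 0.1, 'qpos': array([-75.73942894,  18.43656315,  -4.01657376,  83.1680794 ,
         1.29432015,  78.54137874,  -3.25971055]), 'joint_velocities': array([ 0.03756944, -0.00791762,  0.00079217, -0.14455139,  0.02867082,
       -0.02786926, -0.05693629]), 'effort': array([-1.81346854e-04, -4.92570376e+01, -4.05796096e-01, -3.13401461e+01,
       -6.43779687e-02,  3.95997043e-02,  8.34085176e-05]), 'tool_pos': array([0.15113417, 0.63166976, 0.22154972]), 'tool_rot': array([-1.79899179e+02,  4.48010819e-03,  1.66550174e+02]), 'force': array([ 0.03606036,  0.04753296, -0.81513847]), 'wrist_torque': array([-0.0157184 , -0.00878335, -0.00827868]), 'grasp_force': 0.0, 'grip_width': 0.08685885825702101} 0.0187
```

View pics/scene0.png

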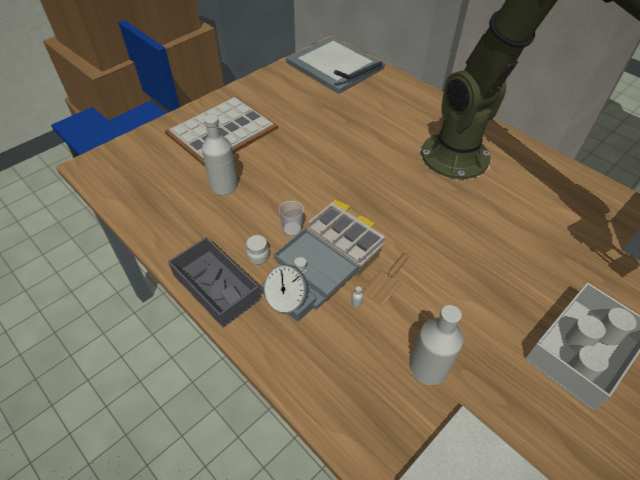

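View pics/top0.png

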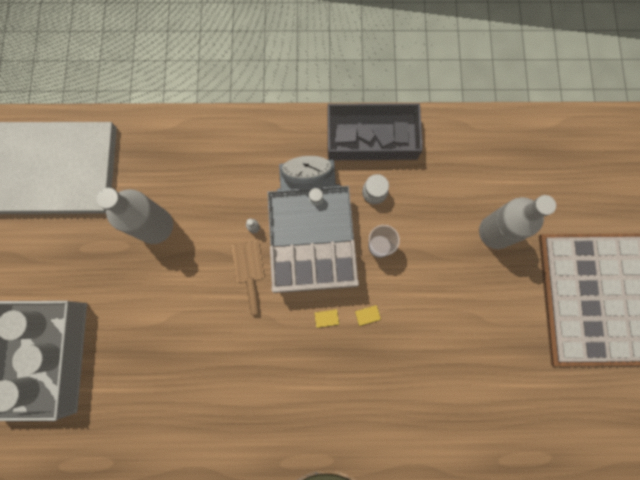

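Scene: white tray with four dark blanks at about (345,232), pan (315,262), pot (300,263), dial (286,289). Top: tray blanks at (284,273), (304,270), (324,269), (345,268), pan (311,217), pot (316,196), dial (307,172).
Look-alikes: yellow blanks (326,318) and (368,315), dark pieces in the black box (375,135), and dark cells in the compartment case (590,300). I choose the four grey ones in the tray lanes. Next is a close crop to check them.

Run:
```python
from h import *
a=np.load("top0.npz");b=np.load("scene0.npz")
A=cv2.resize(a['f'][180:300,255:375],(480,480),interpolation=cv2.INTER_CUBIC)
B=cv2.resize(b['f'][255:320,255:320],(300,300),interpolation=cv2.INTER_CUBIC)
C=np.zeros((480,790,3),np.uint8);C[:,:480]=A;C[:300,485:785]=B
save("crop1",C)
# tray front/back/sides in top image: print depth-based height map sample
K,R,t,z=a['K'],a['R'],a['t'],a['z']
v,u=np.mgrid[0:480,0:640]
P=np.linalg.inv(K)@np.stack([u.ravel(),v.ravel(),np.ones(u.size)])*z.ravel()
W=(R.T@(P-t[:,None])).T.reshape(480,640,3)
print((W[185:300:4,304]*1000).round())
print((W[270,260:370:3]*1000).round())
np.save("W.npy",W)
# white tray tops
h=W[...,2]; m=((h>.08)&(h<.096)&(a['f'].min(2)>140)); m[:, :250]=0;m[:,370:]=0;m[:235]=0;m[300:]=0
p=W[m][:,:2].astype(np.float32); print(len(p),cv2.minAreaRect(p),h[m].mean())
```

```text
[[744.  46.  44.]
 [727.  45.  68.]
 [722.  46.  52.]
 [712.  46.  53.]
 [703.  46.  51.]
 [693.  45.  54.]
 [684.  46.  53.]
 [673.  45.  56.]
 [666.  46.  49.]
 [656.  45.  52.]
 [647.  46.  50.]
 [637.  45.  52.]
 [628.  45.  54.]
 [618.  45.  55.]
 [610.  46.  49.]
 [597.  45.  71.]
 [588.  45.  71.]
 [579.  45.  71.]
 [570.  44.  73.]
 [560.  44.  83.]
 [551.  44.  83.]
 [542.  44.  85.]
 [534.  44.  86.]
 [525.  44.  84.]
 [517.  44.  84.]
 [508.  44.  90.]
 [501.  45.  71.]
 [497.  48.   2.]
 [488.  48.  -1.]]
[[ 551.  150.    3.]
 [ 551.  143.    4.]
 [ 551.  136.    1.]
 [ 550.  129.    5.]
 [ 540.  112.   89.]
 [ 540.  106.   87.]
 [ 540.   99.   90.]
 [ 541.   93.   86.]
 [ 540.   87.   87.]
 [ 540.   80.   89.]
 [ 541.   74.   84.]
 [ 540.   67.   87.]
 [ 540.   61.   85.]
 [ 540.   55.   87.]
 [ 540.   48.   85.]
 [ 540.   42.   86.]
 [ 540.   35.   87.]
 [ 541.   29.   77.]
 [ 540.   22.   89.]
 [ 540.   16.   82.]
 [ 540.   10.   82.]
 [ 541.    3.   78.]
 [ 540.   -3.   80.]
 [ 540.  -10.   82.]
 [ 541.  -16.   73.]
 [ 540.  -23.   87.]
 [ 540.  -29.   79.]
 [ 540.  -36.   79.]
 [ 540.  -42.   78.]
 [ 541.  -49.   77.]
 [ 540.  -55.   80.]
 [ 539.  -61.   88.]
 [ 549.  -74.    1.]
 [ 549.  -81.    1.]
 [ 549.  -88.    4.]
 [ 549.  -95.    0.]
 [ 549. -102.    4.]]
787 ((0.5510603189468384, 0.02434001863002777), (0.09773648530244827, 0.18174847960472107), 4.040107250213623) 0.08852538247472291
```

View pics/crop1.png

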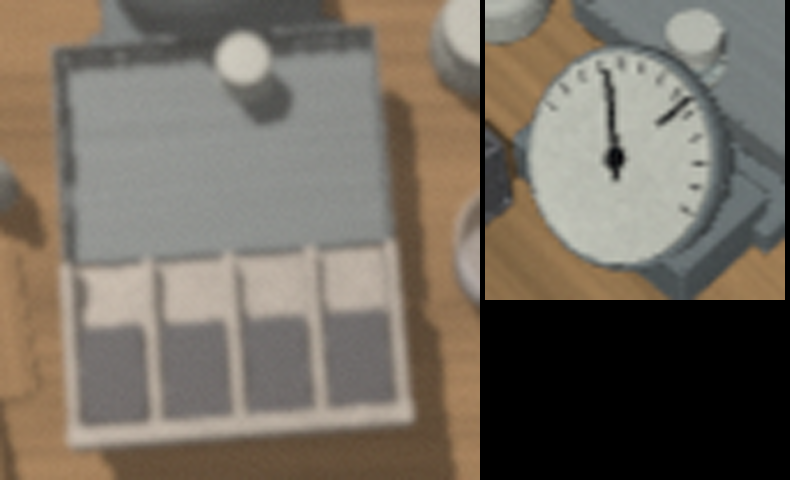

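Crop: four grey blanks at (112,370), (195,365), (277,362), (360,357), backs against the end wall. None are yellow, so the choice holds. On the dial crop the needle tip is at (604,68), the long mark at (675,112) and the hub at (615,158).

```bash
cat >> h.py <<'E'
def tolane(p,L,yaw):
    c,s=np.cos(yaw),np.sin(yaw); d=np.asarray(p)[...,:2]-np.asarray(L)[:2]
    return np.stack([d[...,0]*c+d[...,1]*s,-d[...,0]*s+d[...,1]*c],-1)
E
python3 - <<'E'
from h import *
a=np.load("top0.npz");W=np.load("W.npy");f=a['f'].astype(int);K,R,t=a['K'],a['R'],a['t']
h=W[...,2]
# rim-top outline via rays to z=.087 ; use tray mask by height >.06 and not pan
m=(h>.063)&(h<.1); m[:,:262]=0;m[:,362:]=0;m[:236]=0;m[296:]=0
m=cv2.morphologyEx(m.astype(np.uint8),cv2.MORPH_OPEN,np.ones((3,3)))
c=max(cv2.findContours(m,0,2)[0],key=cv2.contourArea)[:,0]
P=np.array([ray(K,R,t,u,v,.087)[:2] for u,v in c],np.float32)
r=cv2.minAreaRect(P);print(r, cv2.boxPoints(r))
# blanks dark mask
g=f.max(2); k=((g<125)&(f.max(2)-f.min(2)<25)&(m>0)).astype(np.uint8)
for cc in cv2.findContours(k,0,2)[0]:
    if cv2.contourArea(cc)<150: continue
    mm=np.zeros_like(k);cv2.drawContours(mm,[cc],-1,1,-1);e=cv2.erode(mm,np.ones((5,5)))>0
    M=cv2.moments(cc);u,v=M['m10']/M['m00'],M['m01']/M['m00']
    fl=np.zeros_like(e);ui=int(u);fl[249:256,ui-5:ui+6]=1
    zt=h[e].mean();print((u,v),cv2.minAreaRect(cc),ray(K,R,t,u,v,zt).round(4),'top',zt.round(4),'floor',np.median(h[fl>0]).round(4))
# bystanders extents (z>.1)
for n,(v0,v1,u0,u1) in dict(jugA=(180,250,95,180),jugB=(190,255,475,560),box=(300,420,0,85),dial=(150,195,275,340),pot=(185,210,305,328)).items():
    p=W[v0:v1,u0:u1].reshape(-1,3);p=p[p[:,2]>.06];print(n,p.min(0).round(3),p.max(0).round(3),np.median(p,0).round(3))
E
```

```text
((0.5504927039146423, 0.024463385343551636), (0.0993289053440094, 0.18289963901042938), 3.907762289047241) [[ 0.4947114   0.11231593]
 [ 0.50717604 -0.07015847]
 [ 0.606274   -0.06338916]
 [ 0.59380937  0.11908524]]
(282.59726443768994, 273.65045592705167) ((282.6134948730469, 273.2693786621094), (23.27092933654785, 16.2796630859375), 87.1375961303711) [0.532  0.0892 0.0918] top 0.0918 floor 0.0716
(303.29408602150534, 272.03709677419357) ((303.31640625, 271.24560546875), (23.547725677490234, 16.03108024597168), 86.18592071533203) [0.536  0.0455 0.084 ] top 0.084 floor 0.0717
(323.7407407407407, 270.6544973544973) ((323.6922912597656, 269.9615478515625), (22.853647232055664, 16.141775131225586), 86.8201675415039) [0.5389 0.0015 0.0812] top 0.0812 floor 0.071
(344.3032293377121, 268.9830322933771) ((344.38818359375, 268.5470275878906), (22.318683624267578, 15.876174926757812), 85.60128784179688) [ 0.542  -0.0428  0.0833] top 0.0833 floor 0.072
jugA [0.425 0.001 0.06 ] [0.704 0.446 1.051] [0.648 0.385 0.165]
jugB [ 0.425 -0.445  0.06 ] [6.790e-01 1.000e-03 1.051e+00] [ 0.628 -0.39   0.169]
box [0.241 0.001 0.06 ] [0.481 0.691 1.051] [0.364 0.621 0.086]
dial [ 0.425 -0.034  0.06 ] [0.822 0.111 1.051] [0.752 0.035 0.084]
pot [ 0.425 -0.007  0.06 ] [0.731 0.043 1.051] [0.709 0.02  0.085]
```

```bash
cat >> h.py <<'E'
L=np.array([.599,.0277,.070]);YAW=np.radians(4.0)
X=np.array([np.cos(YAW),np.sin(YAW),0]);Y=np.array([-np.sin(YAW),np.cos(YAW),0]);Z=np.array([0,0,1.])
def dial(f,K,R,t):
    n=(X+Z)/2**.5; up=(Z-X)/2**.5
    b=f[240:335,255:330].astype(int); w=((b.min(2)>150)).astype(np.uint8)
    w=cv2.morphologyEx(w,cv2.MORPH_OPEN,np.ones((3,3))); c=max(cv2.findContours(w,0,2)[0],key=cv2.contourArea)
    (cu,cv_),ax,an=cv2.fitEllipse(cv2.convexHull(c)); cu+=255;cv_+=240
    C0=ray(K,R,t,cu,cv_,.0625) # dial centre height ~ .105-.06*.707
    cc=-R.T@t; v,u=np.mgrid[240:335,255:330]
    d=(R.T@np.linalg.inv(K)@np.stack([u.ravel(),v.ravel(),np.ones(u.size)])).T
    P=cc+d*(((C0-cc)@n)/(d@n))[:,None]; q=P-C0
    x=q@(-Y); y=q@up   # x towards zero (left)
    r=np.hypot(x,y); th=np.arctan2(y,x); g=f[240:335,255:330].astype(float).max(2).ravel()
    return C0,r,th,g
def needle():
    f,z,K,R,t=cam("scene"); return read(f,K,R,t)
def read(f,K,R,t):
    C0,r,th,g=dial(f,K,R,t); bins=np.arange(-.6,3.7,.1); o=[]
    for lo,hi in((.018,.034),(.04,.054)):
        m=(r>lo)&(r<hi); w=np.clip(150-g[m],0,None); k=np.abs(np.angle(np.exp(1j*(th[m]-th[m][w.argmax()]))))<.3
        h=np.array([w[np.abs(th[m]-b)<.05].mean() if (np.abs(th[m]-b)<.05).any() else 0 for b in bins])
        o.append((round(float((th[m][k]*w[k]).sum()/w[k].sum()),3),[(round(b,1),int(v)) for b,v in zip(bins,h) if v>8]))
    return C0.round(4),o
E
python3 - <<'E'
from h import *
b=np.load("scene0.npz");print(read(b['f'],b['K'],b['R'],b['t']))
W=np.load("W.npy")
for u,v in((283,273),(303,272),(324,271),(344,269)):
    p=W[v-8:v+9,u-5:u+6,2].ravel();p=p[p<.2];fl=W[249:256,u-4:u+6,2].ravel();fl=fl[fl<.2]
    print(u,np.median(p).round(4),p.mean().round(4),len(p),'floor',np.median(fl).round(4))
    q=W[v,u-2:u+3,:2]; print(tolane(np.median(W[v-1:v+2,u-1:u+2].reshape(-1,3),0),L,YAW).round(4))
p=W[190:203,310:322].reshape(-1,3);print('pot',tolane(np.median(p,0),L,YAW))
for l in(66,22,-22,-66): print('hover',l,(L-.062*X+l/1000*Y).round(4))
E
```

```text
(array([0.7842, 0.0411, 0.0625]), [(0.801, [(np.float64(0.7), 13), (np.float64(0.8), 83), (np.float64(0.9), 29), (np.float64(1.9), 23)]), (1.928, [(np.float64(0.8), 35), (np.float64(1.9), 53), (np.float64(2.0), 11), (np.float64(2.6), 9)])])
283 0.0871 0.0872 186 floor 0.0717
[-0.0606  0.0655]
303 0.0842 0.0841 187 floor 0.0717
[-0.0613  0.0228]
324 0.0814 0.0812 187 floor 0.071
[-0.0625 -0.0224]
344 0.0782 0.0782 186 floor 0.0719
[-0.0614 -0.066 ]
pot [ 0.10466895 -0.01633722]
hover 66 [0.5325 0.0892 0.07  ]
hover 22 [0.5356 0.0453 0.07  ]
hover -22 [0.5387 0.0014 0.07  ]
hover -66 [ 0.5418 -0.0425  0.07  ]
```

Run:
```python
from h import *
from scipy.spatial.transform import Rotation as Ro
o=env.get_obs();p=o['tool_pos'];tgt=np.r_[(L-.062*X+.066*Y)[:2],.14]
N=15;y0=166.55;y1=94.0;d=(tgt-p)/N
print('turn',(y0-y1)/N/180)
for i in range(N):
    y=y0+(y1-y0)*i/N
    print((Ro.from_euler('xyz',[180,0,y],degrees=True).inv().apply(d)/.08).round(3).tolist())
```

```text
turn 0.026870370370370378
[-0.414, -0.366, 0.068]
[-0.444, -0.329, 0.068]
[-0.47, -0.291, 0.068]
[-0.493, -0.25, 0.068]
[-0.512, -0.208, 0.068]
[-0.528, -0.164, 0.068]
[-0.54, -0.119, 0.068]
[-0.548, -0.073, 0.068]
[-0.552, -0.026, 0.068]
[-0.552, 0.02, 0.068]
[-0.549, 0.067, 0.068]
[-0.541, 0.113, 0.068]
[-0.53, 0.158, 0.068]
[-0.514, 0.202, 0.068]
[-0.496, 0.245, 0.068]
```

```bash
python3 -m creep '{"translation":[[-0.41,-0.37,0],[-0.44,-0.33,0],[-0.47,-0.29,0],[-0.49,-0.25,0],[-0.51,-0.21,0.05]],"turn":[[0,0,0.027],[0,0,0.027],[0,0,0.027],[0,0,0.027],[0,0,0.027]],"grip":[0,0,0,0,0]}' 20
python3 -m creep '{"translation":[[-0.53,-0.16,0.1],[-0.54,-0.12,0.1],[-0.55,-0.07,0.1],[-0.55,-0.03,0.1],[-0.55,0.02,0.1]],"turn":[[0,0,0.027],[0,0,0.027],[0,0,0.027],[0,0,0.027],[0,0,0.027]],"grip":[0,0,0,0,0]}'
python3 -m creep '{"translation":[[-0.55,0.07,0.1],[-0.54,0.11,0.1],[-0.53,0.16,0.1],[-0.51,0.2,0.1],[-0.5,0.24,0.1]],"turn":[[0,0,0.027],[0,0,0.027],[0,0,0.027],[0,0,0.027],[0,0,0.027]],"grip":[0,0,0,0,0]}'
python3 -m creep '{"translation":[[0,0,0]],"turn":[[0,0,0]],"grip":[0]}'
cat >> h.py <<'E'
def where(lane):
    o=env.get_obs(); p=o['tool_pos']; q=tolane(p,L,YAW)*1000
    print('t',round(o['time_s'],2),'lane xy mm',q.round(1),'h over floor mm',round((p[2]-.07)*1000,1),'rot',np.round(o['tool_rot'],2),'F',np.round(o['force'],2))
    d=np.array([lane,0])
    print('need tool x(units) to lane y:',round((lane-q[1])/80,3),' tool y to x=-62:',round((-62-q[0])/80,3),'turn z:',round((o['tool_rot'][2]-94)/180,4))
E
python3 -c "
from h import *
where(66)"
```

```text
time_s: 0.72
tool_pos: [0.2779, 0.4498, 0.2185]
tool_rot: [180.0, -0.0, 142.1]
force: [1.0, -0.0, -0.3]
grip_width: 0.0453
grasp_force: 0.0
time_s: 1.35
tool_pos: [0.4044, 0.2688, 0.1781]
tool_rot: [-180.0, -0.0, 117.8]
force: [-0.1, 0.7, 0.3]
grip_width: 0.0018
grasp_force: 0.0
time_s: 1.98
tool_pos: [0.5302, 0.0875, 0.1381]
tool_rot: [-180.0, -0.0, 93.5]
force: [0.2, 0.2, 0.0]
grip_width: 0.0004
grasp_force: 0.0
time_s: 2.1
tool_pos: [0.5306, 0.0842, 0.1377]
tool_rot: [-179.9, 0.1, 93.2]
force: [-0.2, -0.5, 0.8]
grip_width: 0.0003
grasp_force: 0.0
t 2.1 lane xy mm [-64.3  61.1] h over floor mm 67.7 rot [-1.7995e+02  1.5000e-01  9.3240e+01] F [-0.24 -0.49  0.78]
need tool x(units) to lane y: 0.061  tool y to x=-62: 0.028 turn z: -0.0042
```

```bash
python3 -m creep '{"translation":[[0.061,0.028,0],[0,0,0.28],[0,0,0.25],[0,0,0]],"turn":[[0,0,-0.0042],[0,0,0],[0,0,0],[0,0,0]],"grip":[0,0,0,0]}'
python3 -c "
from h import *
where(66)
f,*_=cam('top');save('tip',cv2.resize(f[200:320,255:375],(600,600)))"
```

```text
time_s: 2.6
tool_pos: [0.53, 0.0956, 0.0949]
tool_rot: [-179.8, -0.0, 94.6]
force: [-0.2, 1.0, -0.3]
grip_width: 0.0003
grasp_force: 0.0
t 2.6 lane xy mm [-64.1  72.5] h over floor mm 24.9 rot [-1.7982e+02 -1.0000e-02  9.4620e+01] F [-0.24  0.97 -0.3 ]
need tool x(units) to lane y: -0.082  tool y to x=-62: 0.027 turn z: 0.0034
```

View pics/tip.png

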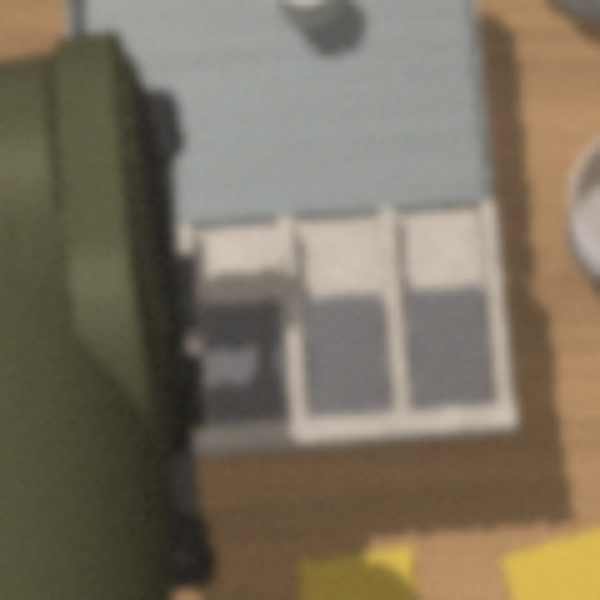

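The gripper hides lane 66. The other three blanks are undisturbed at (245,360), (345,355) and (447,348). Next I let the arm settle.

```bash
python3 -m creep '{"translation":[[0,0,0],[0,0,0]],"turn":[[0,0,0],[0,0,0]],"grip":[0,0]}' >/dev/null
python3 -c "
from h import *
where(66)"
```

```text
t 2.9 lane xy mm [-61.8  70.9] h over floor mm 27.1 rot [ 1.7991e+02 -4.0000e-02  9.4430e+01] F [ 1.04  0.24 -0.87]
need tool x(units) to lane y: -0.061  tool y to x=-62: -0.002 turn z: 0.0024
```

```bash
python3 -m creep '{"translation":[[-0.055,0,0],[0,0,0]],"turn":[[0,0,0.002],[0,0,0]],"grip":[0,0]}' >/dev/null
python3 -c "
from h import *
where(66)"
python3 -m creep '{"translation":[[0,0,0]],"turn":[[0,0,0]],"grip":[0]}' >/dev/null
python3 -c "
from h import *
where(66)"
python3 -m creep '{"translation":[[0,0,0]],"turn":[[0,0,0]],"grip":[0]}' >/dev/null
python3 -c "
from h import *
where(66)"
```

```text
t 3.15 lane xy mm [-62.3  65.4] h over floor mm 26.4 rot [179.98   0.    93.98] F [-0.34  0.19 -0.28]
need tool x(units) to lane y: 0.007  tool y to x=-62: 0.004 turn z: -0.0001
t 3.27 lane xy mm [-62.3  66. ] h over floor mm 26.3 rot [ 1.7999e+02 -1.0000e-02  9.4020e+01] F [ 0.22 -0.04 -0.07]
need tool x(units) to lane y: 0.0  tool y to x=-62: 0.004 turn z: 0.0001
t 3.4 lane xy mm [-62.4  66.1] h over floor mm 26.1 rot [-1.800e+02 -1.000e-02  9.404e+01] F [-0.02 -0.96  0.3 ]
need tool x(units) to lane y: -0.002  tool y to x=-62: 0.005 turn z: 0.0002
```

```bash
python3 -m creep '{"translation":[[0,0,0.05],[0,0,0.05],[0,0,0],[0,0,0]],"turn":[[0,0,0],[0,0,0],[0,0,0],[0,0,0]],"grip":[0,0,0,0]}' | egrep 'pos|force: \['
python3 -m creep '{"translation":[[0,0,0.0125],[0,0,0]],"turn":[[0,0,0],[0,0,0]],"grip":[0,0]}'| egrep 'pos|force: \['
python3 -m creep '{"translation":[[0,0,0.0125],[0,0,0]],"turn":[[0,0,0],[0,0,0]],"grip":[0,0]}'| egrep 'pos|force: \['
```

```text
tool_pos: [0.5321, 0.0892, 0.0881]
force: [0.2, -0.0, 0.4]
tool_pos: [0.5321, 0.0893, 0.0871]
force: [1.2, 0.6, 0.4]
tool_pos: [0.5321, 0.0893, 0.0861]
force: [-0.2, 0.3, -0.5]
```

```bash
python3 -m creep '{"translation":[[0,0,0.0125],[0,0,0]],"turn":[[0,0,0],[0,0,0]],"grip":[0,0]}'| egrep 'pos|force: \['
python3 -m creep '{"translation":[[0,0,0.0125],[0,0,0]],"turn":[[0,0,0],[0,0,0]],"grip":[0,0]}'| egrep 'pos|force: \['
```

```text
tool_pos: [0.5323, 0.0893, 0.0854]
force: [-0.0, -0.3, 2.4]
tool_pos: [0.5324, 0.0894, 0.0845]
force: [-1.4, -0.2, 4.6]
```

```bash
python3 -m creep '{"translation":[[0,0.05,0],[0,0.05,0],[0,0.05,0]],"turn":[[0,0,0],[0,0,0],[0,0,0]],"grip":[0,0,0]}'| egrep 'pos|force: \['
python3 -m creep '{"translation":[[0,0.1,0],[0,0.1,0],[0,0.1,0],[0,0.1,0],[0,0,0]],"turn":[[0,0,0],[0,0,0],[0,0,0],[0,0,0],[0,0,0]],"grip":[0,0,0,0,0]}'| egrep 'pos|force: \['
python3 -c "
from h import *
where(66)"
```

```text
tool_pos: [0.5445, 0.0902, 0.0843]
force: [-1.4, 0.1, 4.7]
tool_pos: [0.5776, 0.0924, 0.0844]
force: [1.6, -0.3, 5.4]
t 5.9 lane xy mm [-16.9  66.1] h over floor mm 14.4 rot [1.7987e+02 1.0000e-02 9.4040e+01] F [ 1.63 -0.34  5.4 ]
need tool x(units) to lane y: -0.001  tool y to x=-62: -0.564 turn z: 0.0002
```

```bash
python3 -m creep '{"translation":[[0,0,-0.1],[0,0,-0.15],[0,-0.3,0],[0,-0.3,0],[0,0,0]],"turn":[[0,0,0],[0,0,0],[0,0,0],[0,0,0],[0,0,0]],"grip":[0,0,0,0,0]}'| egrep 'pos|force: \['
python3 -m creep '{"translation":[[0,0,0],[0,0,0]],"turn":[[0,0,0],[0,0,0]],"grip":[0,0]}' >/dev/null
python3 -c "
from h import *
where(66)
f,*_=cam('scene');g,*_=cam('top');C=np.hstack([cv2.resize(f[190:320,255:400],(435,390),interpolation=2),cv2.resize(g[200:310,265:365],(355,390),interpolation=2)]);save('drag1',C)"
```

```text
tool_pos: [0.5268, 0.0891, 0.1045]
force: [-0.1, 0.3, 0.1]
t 6.78 lane xy mm [-65.6  66.1] h over floor mm 34.4 rot [1.7995e+02 1.0000e-02 9.4040e+01] F [-0.81 -0.22  0.16]
need tool x(units) to lane y: -0.001  tool y to x=-62: 0.045 turn z: 0.0002
```

View pics/drag1.png

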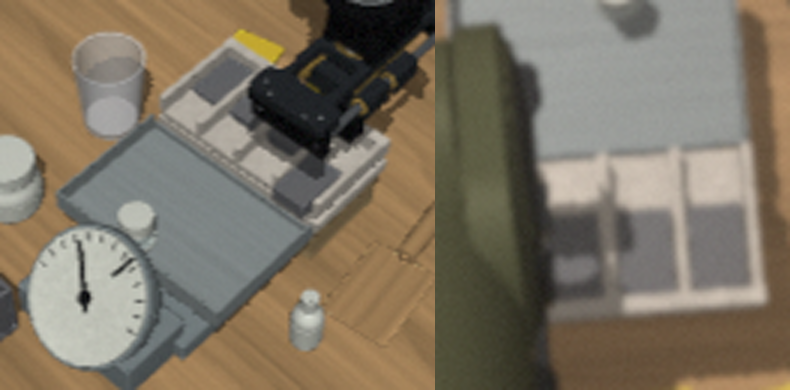

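Lane 66's blank sits at the lip, scene crop (307,183), overhanging toward the pan. The other three are in place. Next I lower behind it and push.

```bash
python3 -m creep '{"translation":[[0,0,0.15],[0,0,0.15],[0,0,0.1],[0,0,0],[0,0,0]],"turn":[[0,0,0],[0,0,0],[0,0,0],[0,0,0],[0,0,0]],"grip":[0,0,0,0,0]}'| egrep 'pos|force: \['
python3 -m creep '{"translation":[[0,0.05,0],[0,0.05,0],[0,0,0]],"turn":[[0,0,0],[0,0,0],[0,0,0]],"grip":[0,0,0]}'| egrep 'pos|force: \['
```

```text
tool_pos: [0.5283, 0.089, 0.0723]
force: [0.2, -0.5, -0.3]
tool_pos: [0.5366, 0.0896, 0.0723]
force: [-0.5, 0.6, -0.3]
```

```bash
python3 -m creep '{"translation":[[0,0.1,0],[0,0.2,0],[0,0.3,0],[0,0.2,0],[0,0,0]],"turn":[[0,0,0],[0,0,0],[0,0,0],[0,0,0],[0,0,0]],"grip":[0,0,0,0,0]}'| egrep 'pos|force: \['
python3 -m creep '{"translation":[[0,0,0],[0,0,0]],"turn":[[0,0,0],[0,0,0]],"grip":[0,0]}'| egrep 'pos|force: \['
python3 -c "
from h import *
where(66)
f,z,K,R,t=cam('scene');print(read(f,K,R,t));g,*_=cam('top');C=np.hstack([cv2.resize(f[190:320,255:400],(435,390),interpolation=2),cv2.resize(g[200:310,265:365],(355,390),interpolation=2)]);save('push1',C)"
```

```text
tool_pos: [0.601, 0.094, 0.072]
force: [0.8, -0.5, -0.1]
tool_pos: [0.5993, 0.0941, 0.0721]
force: [0.2, 0.3, -0.0]
t 8.75 lane xy mm [ 4.9 66.2] h over floor mm 2.1 rot [-1.7997e+02 -2.0000e-02  9.4050e+01] F [ 0.2   0.25 -0.03]
need tool x(units) to lane y: -0.002  tool y to x=-62: -0.836 turn z: 0.0003
(array([0.7839, 0.0415, 0.0625]), [(1.308, [(np.float64(1.2), 16), (np.float64(1.3), 87), (np.float64(1.4), 24), (np.float64(1.9), 18)]), (1.353, [(np.float64(1.3), 21), (np.float64(1.4), 17), (np.float64(1.9), 49), (np.float64(2.6), 13)])])
```

View pics/push1.png

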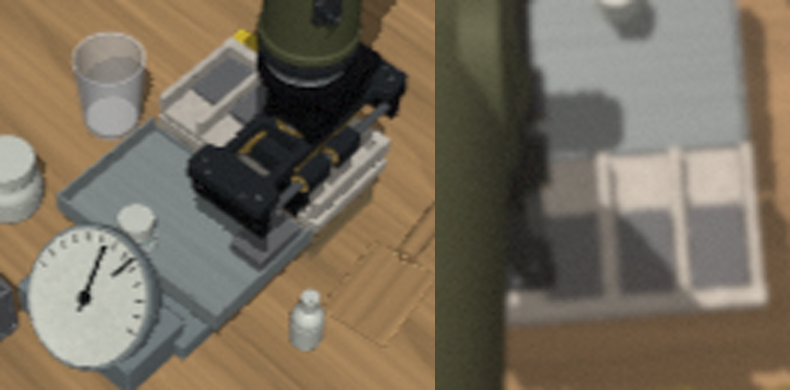

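The first blank lies on the pan at scene crop (262,238). The needle reads 1.31, up about 0.52 as expected. Next is lane 22.

```bash
python3 -m creep '{"translation":[[0,0,-0.2],[0,0,-0.2],[-0.2,-0.3,0],[-0.2,-0.3,0],[-0.15,-0.236,0]],"turn":[[0,0,0],[0,0,0],[0,0,0],[0,0,0],[0,0,0]],"grip":[0,0,0,0,0]}'| egrep 'pos|force: \['
python3 -m creep '{"translation":[[0,0,0],[0,0,0],[0,0,0],[0,0,0]],"turn":[[0,0,0],[0,0,0],[0,0,0],[0,0,0]],"grip":[0,0,0,0]}'| egrep 'pos|force: \['
python3 -c "
from h import *
where(22)"
```

```text
tool_pos: [0.5362, 0.0446, 0.1057]
force: [0.9, 0.1, 0.4]
tool_pos: [0.5368, 0.0459, 0.1041]
force: [-0.6, 0.6, -0.1]
t 9.97 lane xy mm [-60.8  22.5] h over floor mm 34.1 rot [1.7999e+02 2.0000e-02 9.4080e+01] F [-0.64  0.62 -0.09]
need tool x(units) to lane y: -0.006  tool y to x=-62: -0.015 turn z: 0.0005
```

Down 19 mm to about 15 over the floor, then 1 mm feeling steps (expected top about 12.5).

```bash
python3 -m creep '{"translation":[[-0.006,-0.015,0.1],[0,0,0.1],[0,0,0.0375],[0,0,0],[0,0,0]],"turn":[[0,0,0],[0,0,0],[0,0,0],[0,0,0],[0,0,0]],"grip":[0,0,0,0,0]}' | egrep 'pos|force: \['
python3 -m creep '{"translation":[[0,0,0.0125],[0,0,0]],"turn":[[0,0,0],[0,0,0]],"grip":[0,0]}'| egrep 'pos|force: \['
python3 -m creep '{"translation":[[0,0,0.0125],[0,0,0]],"turn":[[0,0,0],[0,0,0]],"grip":[0,0]}'| egrep 'pos|force: \['
```

```text
tool_pos: [0.5354, 0.0449, 0.0853]
force: [-0.0, 0.1, -0.2]
tool_pos: [0.5352, 0.0449, 0.0843]
force: [-0.2, 0.1, 0.1]
tool_pos: [0.5351, 0.0449, 0.0831]
force: [-0.2, -0.0, -0.7]
```

```bash
python3 -m creep '{"translation":[[0,0,0.0125],[0,0,0]],"turn":[[0,0,0],[0,0,0]],"grip":[0,0]}'| egrep 'pos|force: \['
python3 -m creep '{"translation":[[0,0,0.0125],[0,0,0]],"turn":[[0,0,0],[0,0,0]],"grip":[0,0]}'| egrep 'pos|force: \['
```

```text
tool_pos: [0.5353, 0.0449, 0.0824]
force: [-0.9, -1.2, 2.6]
tool_pos: [0.5355, 0.045, 0.0815]
force: [-0.1, 0.4, 4.0]
```

```bash
python3 -m creep '{"translation":[[0,0.05,0],[0,0.05,0],[0,0.05,0]],"turn":[[0,0,0],[0,0,0],[0,0,0]],"grip":[0,0,0]}'| egrep 'pos|force: \['
python3 -m creep '{"translation":[[0,0.1,0],[0,0.1,0],[0,0.1,0],[0,0.12,0],[0,0,0]],"turn":[[0,0,0],[0,0,0],[0,0,0],[0,0,0],[0,0,0]],"grip":[0,0,0,0,0]}'| egrep 'pos|force: \['
python3 -m creep '{"translation":[[0,0,-0.1],[0,0,-0.15],[0,-0.3,0],[0,-0.3,0],[0,0,0]],"turn":[[0,0,0],[0,0,0],[0,0,0],[0,0,0],[0,0,0]],"grip":[0,0,0,0,0]}'| egrep 'pos|force: \['
python3 -m creep '{"translation":[[0,0,0],[0,0,0],[0,0,0]],"turn":[[0,0,0],[0,0,0],[0,0,0]],"grip":[0,0,0]}' >/dev/null
python3 - <<'E'
from h import *
where(22)
f,z,K,R,t=cam('top')
v,u=np.mgrid[225:300,255:370]
P=np.linalg.inv(K)@np.stack([u.ravel(),v.ravel(),np.ones(u.size)])*z[225:300,255:370].ravel()
W=(R.T@(P-t[:,None])).T; q=tolane(W,L,YAW)*1000
for x in range(-30,25,5):
    m=(abs(q[:,0]-x)<3)&(abs(q[:,1]-15)<10); print(x,m.sum(),np.median(W[m,2]).round(4) if m.any() else 0)
E
```

```text
tool_pos: [0.5476, 0.0458, 0.0813]
force: [-1.4, 0.1, 4.9]
tool_pos: [0.5825, 0.0482, 0.0815]
force: [0.3, 0.8, 4.4]
tool_pos: [0.5315, 0.0448, 0.1015]
force: [0.2, 0.9, 0.7]
t 13.6 lane xy mm [-64.4  21.5] h over floor mm 31.1 rot [1.7999e+02 2.0000e-02 9.4040e+01] F [ 0.36 -0.56 -0.7 ]
need tool x(units) to lane y: 0.006  tool y to x=-62: 0.03 turn z: 0.0002
-30 0 0
-25 0 0
-20 0 0
-15 0 0
-10 0 0
-5 0 0
0 0 0
5 0 0
10 0 0
15 0 0
20 0 0
```

```bash
python3 -m creep '{"translation":[[0,0,0.15],[0,0,0.15],[0,0,0.06],[0,0,0],[0,0,0]],"turn":[[0,0,0],[0,0,0],[0,0,0],[0,0,0],[0,0,0]],"grip":[0,0,0,0,0]}'| egrep 'pos|force: \['
python3 -m creep '{"translation":[[0,0.05,0],[0,0.05,0],[0,0,0]],"turn":[[0,0,0],[0,0,0],[0,0,0]],"grip":[0,0,0]}'| egrep 'pos|force: \['
python3 - <<'E'
from h import *
f,z,K,R,t=cam('scene');print(read(f,K,R,t)[1][0])
v,u=np.mgrid[180:330,250:410]
P=np.linalg.inv(K)@np.stack([u.ravel(),v.ravel(),np.ones(u.size)])*z[180:330,250:410].ravel()
W=(R.T@(P-t[:,None])).T; q=tolane(W,L,YAW)*1000
for x in range(-45,25,5):
    m=(abs(q[:,0]-x)<3)&(abs(q[:,1]-22)<13)&(W[:,2]<.12); print(x,m.sum(),np.median(W[m,2]).round(4) if m.any() else 0)
E
```

```text
tool_pos: [0.533, 0.0447, 0.0726]
force: [0.1, -0.5, 0.1]
tool_pos: [0.5413, 0.0453, 0.0725]
force: [0.3, -0.2, -0.0]
(1.309, [(np.float64(1.2), 18), (np.float64(1.3), 87), (np.float64(1.4), 17), (np.float64(1.9), 18)])
-45 32 0.087
-40 8 0.0823
-35 13 0.0811
-30 13 0.0814
-25 8 0.0811
-20 4 0.0811
-15 4 0.0819
-10 6 0.0822
-5 17 0.0832
0 30 0.0779
5 32 0.0806
10 68 0.0697
15 30 0.0476
20 15 0.0471
```

```bash
python3 -m creep '{"translation":[[0,0.1,0],[0,0.2,0],[0,0.3,0],[0,0.2,0],[0,0,0]],"turn":[[0,0,0],[0,0,0],[0,0,0],[0,0,0],[0,0,0]],"grip":[0,0,0,0,0]}'| egrep 'pos|force: \['
python3 -m creep '{"translation":[[0,0,0],[0,0,-0.2],[0,0,-0.2],[0,0,0],[0,0,0]],"turn":[[0,0,0],[0,0,0],[0,0,0],[0,0,0],[0,0,0]],"grip":[0,0,0,0,0]}'| egrep 'pos|force: \['
python3 -m creep '{"translation":[[0,0,0],[0,0,0],[0,0,0],[0,0,0],[0,0,0]],"turn":[[0,0,0],[0,0,0],[0,0,0],[0,0,0],[0,0,0]],"grip":[0,0,0,0,0]}'| egrep 'pos|force: \['
python3 -c "
from h import *
where(-22)
f,z,K,R,t=cam('scene');print(read(f,K,R,t));g,*_=cam('top');C=np.hstack([cv2.resize(f[190:320,255:400],(435,390),interpolation=2),cv2.resize(g[200:310,265:365],(355,390),interpolation=2)]);save('push2',C)"
```

```text
tool_pos: [0.6056, 0.0498, 0.0722]
force: [-1.2, -0.2, -0.6]
tool_pos: [0.6046, 0.05, 0.1047]
force: [1.1, 0.8, -1.0]
tool_pos: [0.6046, 0.0498, 0.1043]
force: [-0.5, -1.0, 0.4]
t 16.57 lane xy mm [ 7.1 21.6] h over floor mm 34.3 rot [-180.     -0.     94.04] F [-0.48 -0.96  0.35]
need tool x(units) to lane y: -0.546  tool y to x=-62: -0.864 turn z: 0.0002
(array([0.7838, 0.0412, 0.0625]), [(1.87, [(np.float64(1.8), 45), (np.float64(1.9), 77)]), (1.915, [(np.float64(1.9), 67), (np.float64(2.0), 9), (np.float64(2.6), 8)])])
```

View pics/push2.png

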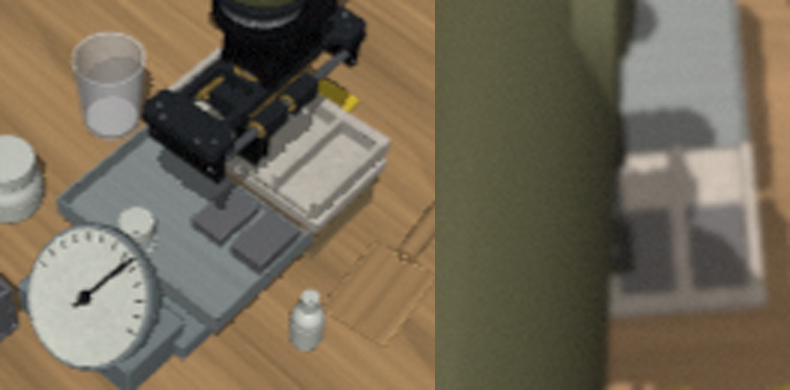

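Two blanks lie flat on the pan at (225,220) and (264,240). The needle is close to the long mark, so I need a finer reading inside the mark's radius.

```bash
cat >> h.py <<'E'
def fine(f,K,R,t,lo=.012,hi=.027):
    C0,r,th,g=dial(f,K,R,t); o=[]
    for a,b in((lo,hi),(.040,.047)):
        m=(r>a)&(r<b)&(th>0); w=np.clip(170-g[m],0,None)**1.5; x=th[m][w.argmax()]
        for _ in range(5):
            k=abs(th[m]-x)<.3; x=(th[m][k]*w[k]).sum()/w[k].sum()
        o.append(x)
    return o
E
python3 - <<'E'
from h import *
b=np.load("scene0.npz");print(np.round(fine(b['f'],b['K'],b['R'],b['t']),3))
r=[]
for i in range(6):
    f,z,K,R,t=cam('scene'); r.append(fine(f,K,R,t)); 
print(np.round(r,3),np.mean(r,0))
C0,rr,th,g=dial(f,K,R,t)
for a in np.arange(.01,.056,.004):
    m=(rr>a)&(rr<a+.004)&(th>1.4)&(th<2.4);w=np.clip(170-g[m],0,None);print(round(a,3),((th[m]*w).sum()/w.sum()).round(3),int(w.sum()))
E
```

```text
[0.778 1.935]
[[1.831 1.908]
 [1.841 1.909]
 [1.832 1.906]
 [1.829 1.907]
 [1.833 1.906]
 [1.831 1.908]] [1.83284299 1.90734801]
0.01 1.79 241
0.014 1.809 233
0.018 1.837 224
0.022 1.84 236
0.026 1.875 252
0.03 1.883 307
0.034 1.894 458
0.038 1.903 363
0.042 1.92 385
0.046 1.927 499
0.05 1.91 284
0.054 1.908 994
```

The needle is at 1.83 (0.78 + 2×0.52 agrees), short of the mark at 1.95, so a third blank is needed. Next is lane -22, expected top about 9.5–10 mm.

```bash
python3 -m creep '{"translation":[[-0.2,-0.3,0],[-0.2,-0.3,0],[-0.145,-0.264,0],[0,0,0],[0,0,0]],"turn":[[0,0,0],[0,0,0],[0,0,0],[0,0,0],[0,0,0]],"grip":[0,0,0,0,0]}'| egrep 'pos|force: \['
python3 -m creep '{"translation":[[0,0,0.1],[0,0,0.1],[0,0,0.05],[0,0,0],[0,0,0]],"turn":[[0,0,0],[0,0,0],[0,0,0],[0,0,0],[0,0,0]],"grip":[0,0,0,0,0]}' | egrep 'pos|force: \['
python3 -c "
from h import *
where(-22)"
```

```text
tool_pos: [0.5396, 0.0022, 0.1047]
force: [0.0, 0.0, 0.4]
tool_pos: [0.5389, 0.0014, 0.0845]
force: [0.1, -0.2, -0.3]
t 18.23 lane xy mm [-61.8 -22. ] h over floor mm 14.5 rot [179.98  -0.    94.04] F [ 0.06 -0.17 -0.31]
need tool x(units) to lane y: 0.0  tool y to x=-62: -0.003 turn z: 0.0002
```

```bash
python3 -m creep '{"translation":[[0,0,0.025],[0,0,0],[0,0,0]],"turn":[[0,0,0],[0,0,0],[0,0,0]],"grip":[0,0,0]}'| egrep 'pos|force: \['
python3 -m creep '{"translation":[[0,0,0.0125],[0,0,0]],"turn":[[0,0,0],[0,0,0]],"grip":[0,0]}'| egrep 'pos|force: \['
python3 -m creep '{"translation":[[0,0,0.0125],[0,0,0]],"turn":[[0,0,0],[0,0,0]],"grip":[0,0]}'| egrep 'pos|force: \['
```

```text
tool_pos: [0.5388, 0.0014, 0.0825]
force: [0.1, 0.3, 0.1]
tool_pos: [0.5387, 0.0015, 0.0813]
force: [1.0, 0.1, 0.2]
tool_pos: [0.5387, 0.0014, 0.0803]
force: [-0.2, 0.1, -0.7]
```

```bash
python3 -m creep '{"translation":[[0,0,0.0125],[0,0,0]],"turn":[[0,0,0],[0,0,0]],"grip":[0,0]}'| egrep 'pos|force: \['
python3 -m creep '{"translation":[[0,0,0.0125],[0,0,0]],"turn":[[0,0,0],[0,0,0]],"grip":[0,0]}'| egrep 'pos|force: \['
```

```text
tool_pos: [0.5389, 0.0014, 0.0796]
force: [-0.8, 0.1, 2.1]
tool_pos: [0.539, 0.0015, 0.0787]
force: [-1.5, -0.1, 3.7]
```

```bash
python3 -m creep '{"translation":[[0,0.05,0.003],[0,0.05,0],[0,0.05,0]],"turn":[[0,0,0],[0,0,0],[0,0,0]],"grip":[0,0,0]}'| egrep 'pos|force: \['
python3 -m creep '{"translation":[[0,0.1,0],[0,0.1,0],[0,0.1,0],[0,0.12,0],[0,0,0]],"turn":[[0,0,0],[0,0,0],[0,0,0],[0,0,0],[0,0,0]],"grip":[0,0,0,0,0]}'| egrep 'pos|force: \['
python3 -m creep '{"translation":[[0,0,-0.1],[0,0,-0.15],[0,-0.3,0],[0,-0.3,0],[0,0,0]],"turn":[[0,0,0],[0,0,0],[0,0,0],[0,0,0],[0,0,0]],"grip":[0,0,0,0,0]}'| egrep 'pos|force: \['
python3 -m creep '{"translation":[[0,0,0],[0,0,0],[0,0,0]],"turn":[[0,0,0],[0,0,0],[0,0,0]],"grip":[0,0,0]}' | egrep 'pos|force: \['
python3 - <<'E'
from h import *
where(-22)
f,z,K,R,t=cam('scene')
v,u=np.mgrid[180:330,250:410]
P=np.linalg.inv(K)@np.stack([u.ravel(),v.ravel(),np.ones(u.size)])*z[180:330,250:410].ravel()
W=(R.T@(P-t[:,None])).T; q=tolane(W,L,YAW)*1000
for x in range(-55,25,5):
    m=(abs(q[:,0]-x)<3)&(abs(q[:,1]+22)<13)&(W[:,2]<.12); print(x,m.sum(),np.median(W[m,2]).round(4) if m.any() else 0)
E
```

```text
tool_pos: [0.5513, 0.0024, 0.0784]
force: [-0.5, -0.5, 4.5]
tool_pos: [0.5861, 0.0049, 0.0786]
force: [1.4, 0.1, 4.1]
tool_pos: [0.5351, 0.0013, 0.0985]
force: [-0.1, 0.0, 0.3]
tool_pos: [0.5368, 0.0013, 0.0981]
force: [0.0, -0.1, 0.7]
t 21.6 lane xy mm [-63.9 -22. ] h over floor mm 28.1 rot [1.800e+02 2.000e-02 9.405e+01] F [ 0.03 -0.1   0.75]
need tool x(units) to lane y: 0.0  tool y to x=-62: 0.024 turn z: 0.0003
-55 43 0.1043
-50 18 0.0732
-45 5 0.0723
-40 9 0.0771
-35 14 0.0788
-30 26 0.0771
-25 24 0.0778
-20 16 0.0789
-15 18 0.079
-10 20 0.0791
-5 18 0.079
0 26 0.0776
5 35 0.0768
10 55 0.0711
15 21 0.0431
20 18 0.0426
```

The blank is at -42 to +10, as intended. Lower and push.

```bash
python3 -m creep '{"translation":[[0,0,0.15],[0,0,0.12],[0,0,0.05],[0,0,0],[0,0,0]],"turn":[[0,0,0],[0,0,0],[0,0,0],[0,0,0],[0,0,0]],"grip":[0,0,0,0,0]}'| egrep 'pos|force: \['
python3 -m creep '{"translation":[[0,0.05,0],[0,0.05,0],[0,0,0]],"turn":[[0,0,0],[0,0,0],[0,0,0]],"grip":[0,0,0]}'| egrep 'pos|force: \['
python3 -m creep '{"translation":[[0,0.1,0],[0,0.2,0],[0,0.3,0],[0,0.2,0],[0,0,0]],"turn":[[0,0,0],[0,0,0],[0,0,0],[0,0,0],[0,0,0]],"grip":[0,0,0,0,0]}'| egrep 'pos|force: \['
python3 -m creep '{"translation":[[0,0,0],[0,0,-0.3],[0,0,-0.4],[0,0,-0.4],[0,-0.5,0]],"turn":[[0,0,0],[0,0,0],[0,0,0],[0,0,0],[0,0,0]],"grip":[0,0,0,0,0]}'| egrep 'pos|force: \['
python3 -m creep '{"translation":[[0,-0.6,0],[0.4,-0.6,-0.3],[0.6,0,-0.3],[0.6,0,0],[0.6,0,0]],"turn":[[0,0,0],[0,0,0],[0,0,0],[0,0,0],[0,0,0]],"grip":[0,0,0,0,0]}'| egrep 'pos|force: \['
python3 -m creep '{"translation":[[0.6,0,0],[0,0,0],[0,0,0],[0,0,0]],"turn":[[0,0,0],[0,0,0],[0,0,0],[0,0,0]],"grip":[0,0,0,0]}'| egrep 'pos|force: \['
python3 -c "
from h import *
f,z,K,R,t=cam('scene');print(fine(f,K,R,t));g,*_=cam('top');C=np.hstack([cv2.resize(f[190:320,255:400],(435,390),interpolation=2),cv2.resize(g[180:310,265:375],(355,390),interpolation=2)]);save('push3',C)"
```

```text
tool_pos: [0.5366, 0.0012, 0.0727]
force: [0.7, -0.2, 0.5]
tool_pos: [0.5448, 0.0019, 0.0727]
force: [-0.7, -0.3, 1.2]
tool_pos: [0.6091, 0.0064, 0.0723]
force: [0.3, 0.4, -0.7]
tool_pos: [0.5707, 0.0035, 0.1635]
force: [-1.9, -0.2, 0.1]
tool_pos: [0.4593, 0.1735, 0.2093]
force: [0.2, 0.1, -1.1]
tool_pos: [0.4569, 0.2185, 0.2086]
force: [-0.5, -0.3, 1.2]
[np.float64(2.4388255683116142), np.float64(2.4706173702886756)]
```

View pics/push3.png

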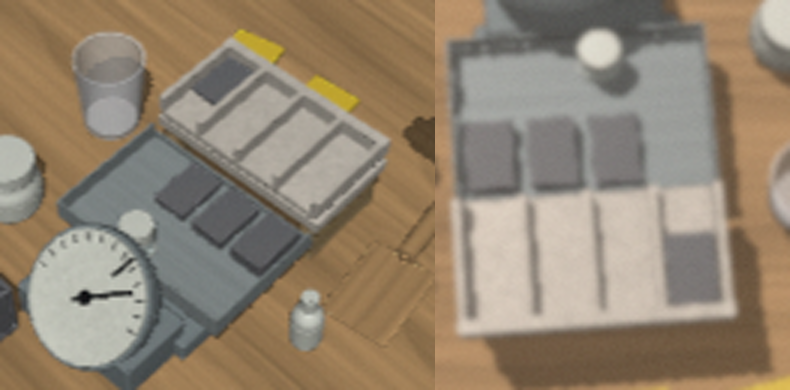

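Three blanks are on the pan at top crop (490,157), (555,152) and (617,150). The fourth is still flat in its lane at (692,268), the pot is on the pan at (600,50), and the needle at 2.4 has passed the mark. One quick check that the three lie flat, then hand in.

Run:
```python
from h import *
f,z,K,R,t=cam('top')
v,u=np.mgrid[190:300,255:370]
P=np.linalg.inv(K)@np.stack([u.ravel(),v.ravel(),np.ones(u.size)])*z[190:300,255:370].ravel()
W=(R.T@(P-t[:,None])).T; q=tolane(W,L,YAW)*1000
for y in(66,22,-22): print(y,[(x,int(1000*np.median(W[(abs(q[:,0]-x)<2)&(abs(q[:,1]-y)<12),2]))) for x in range(0,85,5)])
s=cam('scene');print(fine(s[0],*s[2:]),env.get_obs()['time_s'])
```

```text
66 [(0, 72), (5, 47), (10, 39), (15, 55), (20, 56), (25, 56), (30, 54), (35, 56), (40, 55), (45, 56), (50, 55), (55, 55), (60, 56), (65, 54), (70, 41), (75, 40), (80, 40)]
22 [(0, 71), (5, 46), (10, 41), (15, 52), (20, 51), (25, 52), (30, 53), (35, 53), (40, 52), (45, 53), (50, 52), (55, 52), (60, 52), (65, 51), (70, 40), (75, 40), (80, 39)]
-22 [(0, 70), (5, 48), (10, 41), (15, 49), (20, 50), (25, 50), (30, 50), (35, 49), (40, 49), (45, 49), (50, 49), (55, 50), (60, 49), (65, 47), (70, 40), (75, 40), (80, 40)]
[np.float64(2.4423063887332446), np.float64(2.4736150534348003)] 25.225
```

```bash
python3 -c "
from cell import env
print(env.sign_off())"
```

```text
the job is handed in; nothing more can be done
None
```

I put three blanks flat on the pan, one at a time. The needle read 1.83 after the second, just short of the 1.95 mark, and about 2.44 after the third. The fourth blank is still flat in its lane and the pot is still on the pan. No force reading passed 5.4 N, and I handed the job in at about 25 s.

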